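# Hold the coffee grinder lid at its half-way grind position

### The job

Pick up the grinder lid by its grip bar, put it on the coffee grinder with its two lugs down through the two notches until the plate sits flush on the rim, then twist it clockwise (seen from above) against the spring to the long half-way mark, midway to the lock, where the grinder runs only while it is held. Never turn it on into the lock click, and leave the other things on the worktop where they are. Finish while still gripping the lid and holding it at the half-way mark: do not let go.

Things in the scene. Friction and masses are not known exactly. Their poses are not given: they have to be found in the camera images.
- lid: Loose grey bayonet lid, 105 to 210 g, standing on its plug; origin: centre of the plug's underside, z up. Plug 61 mm across, 16 mm tall, lower edge chamfered 3 mm. Above it a round plate 88 mm across (z 16 to 24 mm), then a straight upright grip bar (z 24 to 54 mm). Half a turn about z gives the same lid.
- lid_grip (a point): Where to grip the bar, on the lid's axis 46 mm above its underside. The bar is 58 mm long along the lid's x (exactly above the line of the lugs) and 18 mm thick along y: close the fingers along y.
- lid_lug (a point): Outer end of one of the two lugs at the foot of the plug, at the lid's +x and -x: each 10 mm wide, 6 mm tall (z 0 to 6 mm), reaching 38.5 mm from the axis.
- grinder: White round coffee grinder, fixed to the worktop, 106 mm across the foot, 98 mm across the top, 92 mm tall, open at the top; origin: centre of its underside, z up. The steel collar in its mouth is 8 mm thick with a 65 mm bore (2 mm clearance round the plug) and a notch at +x and one at -x. Under the collar the lugs can turn only clockwise seen from above (negative yaw).
- grinder_mouth (a point): Centre of the mouth at rim height, 92 mm above the worktop; axes as the grinder's. With its bar along the grinder's x the lid goes in 16 mm, until its plate rests on the rim (lid origin then 16 mm below this point, on the same axis). Once turned, the lugs have 2 mm of play in height under the collar.
- grinder_notch (a point): Middle of the +x notch in the collar, at rim height; the other is at -x, across the mouth. Notches are about 14 mm wide and open to 40 mm from the axis. A short raised mark outside the rim stands at each.
- half_mark (a point): One of the two long (20 mm) raised upright marks outside the rim, 0.65 rad (37 degrees) clockwise of each notch: the half-way position, where the ends of the bar must point.
- lock_mark (a point): One of the two pairs of short raised marks outside the rim, 1.3 rad (74 degrees) clockwise of each notch: locked. A lug rides onto the sprung lock catch from about 0.85 rad on and is locked once past it.
- switch_ring (a joint): Turn of the sprung ring in the grinder that the lugs push round, rad, clockwise positive, 0 at rest. It reads the lid's clockwise turn less about 0.06 (free play): about 0.59 at the half-way mark, 1.24 at the lock. The spring pushes back with about 0.03 N m at 0, 0.09 N m at half way: let go, the lid turns back.
- mug: Bystander: white mug with a leaf pattern, 82x112x94 mm, origin centre of its underside. Leave it alone.
- teaspoon: Bystander: metal teaspoon, 130x26x11 mm, lying roughly along y between lid and grinder, origin centre of its underside. Leave it alone.
- coffee_jar: Bystander: clear tub of ground coffee with a green lid, 94 mm across, 101 mm tall, origin centre of its underside. Leave it alone.
- cabinet_edge (a point): Lower front left corner of the wall cabinet: it hangs over the back of the worktop from here to the right and backwards (y below 0.05, x above 0.576), 0.36 m above the worktop, its handles up to 40 mm further out: carry the lid across in front of it, low or drawn back towards the robot.
- lamp: Fixed table lamp behind and left, 246 mm across its shade, 323 mm tall; origin centre of its underside. Its cord (fixed, 11 mm high) crosses the worktop behind the lid and the grinder.

How it is judged (in metres and radians):
On the way, in this order (a step that is already met when the one before it is completed fails the run):
1. the lid is lifted by the gripper (height (world z) of lid above 0.03 m and contact force between the fingers and lid above 1 N), for 0.1 s.
2. the lid is down on the rim, lugs through the notches, not yet turned to half way (horizontal distance between lid and grinder_mouth below 0.005 m and z of lid in the frame of grinder_mouth below -0.0125 m and angle between lid's own z axis and vertical below 0.08 rad and value of joint switch_ring below 0.43 rad), for 0.05 s.
At the end, for the whole second after the job is handed in: The lid is on the grinder (on its axis within 5 mm, upright within 0.08 rad, within 3.5 mm of fully down), turned so that the switch ring reads 0.43 to 0.75 rad (half way 0.59) and the bar stands 0.48 to 0.82 rad from the notch line, still, and the fingers still hold it (contact over 1 N) (horizontal distance between lid and grinder_mouth below 0.005 m and z of lid in the frame of grinder_mouth below -0.0125 m and angle between lid's own z axis and vertical below 0.08 rad and value of joint switch_ring between 0.43 and 0.75 rad and angle between the x axis of lid and the x axis of grinder, either way round between 0.48 and 0.82 rad and contact force between the fingers and lid above 1 N and angular speed of lid below 0.3 rad/s); the arm keeps its last pose, push and grip.
It fails at once if the lid is turned on into the lock (value of joint switch_ring above 0.9 rad).
It fails at once if the mug is disturbed (distance of mug from where it was at the start of the episode above 0.03 m).
It fails at once if the teaspoon is disturbed (distance of teaspoon from where it was at the start of the episode above 0.03 m).
It fails at once if the coffee jar is disturbed (distance of coffee_jar from where it was at the start of the episode above 0.03 m).
It also fails if it takes over 45 s, if anything falls off the work surface, if the arm or the gripper's body presses on something with over 40 N, if the wrist force passes 120 N, or if a joint passes its speed limit or range.

### The arm

A 6-joint arm with a two-finger parallel gripper is mounted at the origin on a cart in front of the work surface, level with it; the furniture and walls round the work are solid. World frame = base frame: x ahead of the robot, y to its left, z up, the work surface at z = 0. Lengths are in mm, angles in rad, forces in N, time in s.
With the tool pointing down it reaches from about 400 to 925 mm from the base axis. Payload 12.5 kg.
Tool frame: the origin (TCP) lies midway between the tips of the shut fingers; the grasp point (between the pads) lies 19 mm behind it; z points along the fingers, y is the line along which they close (so a half turn about z gives the same grasp; the last joint's range is limited). The gripper opens to 95 mm and grips with 3 to 60 N. Pads are 20 mm wide; open, the fingers measure 119 mm over their backs; the gripper's body (75 mm by 180 mm) begins 59 mm behind the grasp point.
Start: joints at [-1.396, 0.491, 1.559, -0, 1.092, -0.106], TCP at [173.225, -600.533, 214.661] pointing down, gripper open.
Joint ranges: [-3.1, 3.1], [-0.84, 2.19], [0.05, 2.79], [-1.13, 4.28], [0.06, 2.93], [-2.69, 2.69]. Speed limits (rad/s): [2.22, 2.22, 2.79, 3.14, 3.14, 3.14].

### API

Orientations are given as [roll, pitch, yaw] about the fixed x, y, z axes, in that order (R = Rz(yaw) Ry(pitch) Rx(roll)).
In Python, from cell import * gives the robot as it stands. The module is installed in compiled form; this text tells all that it offers.
- The arm moves only by the tool arm_command, never from a script. Its arguments are lists of equal length, an entry for each row: "delta_pos": the shift along the world's x, y, z in units of 250 mm (1.0 is 250 mm), a list of three; "delta_rot": the turn, a rotation vector about the world's x, y, z in units of 90 degrees (1.0 is 90 degrees), a list of three; "claw": the closure, from 0 (fully open) to 1 (shut). In form: {"delta_pos": [[tx, ty, tz], ...], "delta_rot": [[wx, wy, wz], ...], "claw": [claw, ...]}. A call has exactly 5 rows; each row is the pose to reach, as a shift and turn from the pose commanded when the call began; what a row does not reach only later rows make up. A row lasts 1/12 s, in which the tool goes at most 41.7 mm and 7.16 degrees, less where a joint would pass 70% of its speed; a pose out of reach is approached as far as the arm can. A call with a number of a shift or a turn outside -1 to 1 is refused whole. A call with a gripper value outside its range is refused whole. The fingers move at their own pace and stop on an object; the grip force is fixed at half the most. Time passes only in rows, so rows that repeat a pose let the fingers close, or fill a call up. It gives the time, the measured TCP pose, the force, the opening and the grip force at its end, in the units of the state.
- state(): the state, without advancing time (a new reading comes with each control period).
- read_camera(name): name is "scene" or "top" or "wrist"; returns the picture (480x640x3 uint8, red, green, blue); there is no depth.
- calibration(name): a dict with "camera_matrix" (3x3 intrinsics, pixels), "T" (4x4, takes a point from camera to world coordinates). Camera axes: x right, y down, z forward; pixel columns grow to the right and rows downward; lengths in mm; the calibration is good to about 2 mm. A picture is of the moment at which its call begins: read the wrist's pose just before it. calibration takes no time and is no camera call; for the wrist camera it gives the pose at the moment of the call.
- job_done(): hands the job in; it is judged then, once.
The state is a dict: "t": time; "joints": joint angles; "qvel": joint speeds; "tau": joint torques, N m; "eef_pos": TCP position; "tcp_rot": TCP orientation; "ft_force": force on the tool from outside, world axes, zero at the start; "moment": the same for the moment, N m; "opening": opening from 0.0 (shut) to 1.0 (fully open); "grip_force": force on a finger pad.
Only numpy, scipy, OpenCV 4.12 (cv2) and the standard library are available. Lean on these libraries where they do the work, as an engineer would, in place of code of your own. Each camera call takes 0.05 s, during which the arm holds its last target. There are 200 camera calls.

## Working session

There is one attempt and no reset: what is moved stays moved. The work goes in short steps, Python scripts to look and compute and a tool call to move; the robot and the scene stay as the last step left them, time stands still between calls to the robot, and variables do not carry over. Pictures are saved under pics/ and viewed, at most 10 in all, crops included, and the job is handed in when it is done.

Besides the shell and the picture viewer there is one more tool, called after "Emit:" by a JSON object that holds its "fn" and its "kwargs". arm_command: Moves the arm, as the interface text tells. Shifts and turns lie within -1 to 1; 1 stands for 250 mm of shift or 90 degrees of turn. Its arguments: {"type":"object","properties":{"delta_pos":{"type":"array"},"delta_rot":{"type":"array"},"claw":{"type":"array"}},"required":["delta_pos","delta_rot","claw"]}

```bash
mkdir -p pics
python3 - <<'E'
from cell import *
import cv2,numpy as np
print(state())
for n in("scene","top"):
    cv2.imwrite(f"pics/{n}0.png",read_camera(n)[:,:,::-1]); c=calibration(n); print(n,np.round(c["camera_matrix"],1).tolist(),np.round(c["T"],3).tolist())
E
```

```text
{'t': 0.0, 'joints': array([-1.39556830e+00,  4.91564590e-01,  1.55947556e+00, -1.07586451e-05,
        1.09171685e+00, -1.05590856e-01]), 'qvel': array([ 0.00042801, -0.0001272 , -0.00110368, -0.00104265,  0.00010439,
       -0.00018791]), 'tau': array([ 1.54974863e-03, -6.12634993e+01, -2.58182073e+01,  6.92515704e-02,
        4.81827662e-02, -9.54538814e-05]), 'eef_pos': array([ 173.1930165 , -600.25164442,  214.04963955]), 'tcp_rot': array([-3.14043378e+00, -1.13227712e-04,  2.80823780e-01]), 'ft_force': array([ 0.09036633,  0.1142328 , -0.29703626]), 'moment': array([0.02303387, 0.02511903, 0.00150729]), 'grip_force': 0.0, 'opening': 0.9974211509706103}
scene [[434.3, 0.0, 315.2], [0.0, 434.3, 241.3], [0.0, 0.0, 1.0]] [[-0.775, -0.327, 0.541, -21.441], [-0.632, 0.387, -0.671, 775.026], [0.01, -0.862, -0.507, 827.156], [0.0, 0.0, 0.0, 1.0]]
top [[444.1, 0.0, 319.0], [0.0, 444.1, 240.3], [0.0, 0.0, 1.0]] [[-0.351, -0.898, 0.265, 350.06], [-0.936, 0.335, -0.105, 86.219], [0.006, -0.285, -0.958, 1128.095], [0.0, 0.0, 0.0, 1.0]]
```

View pics/scene0.png

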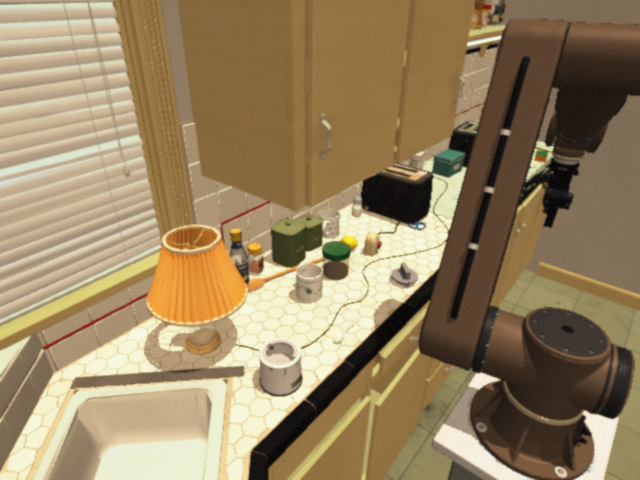

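View pics/top0.png

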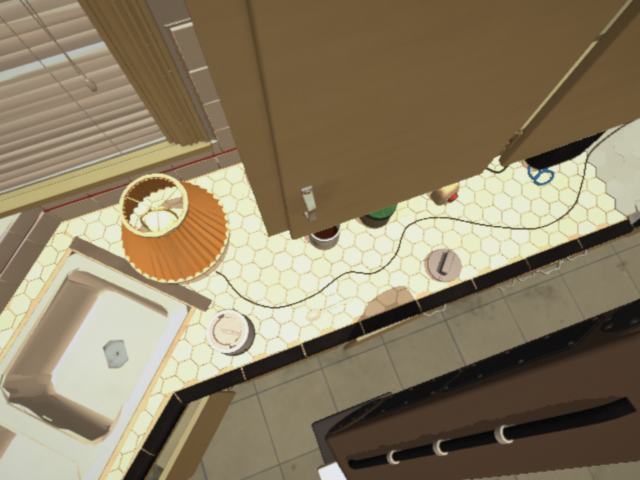

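The top view shows the lid at about (443,265) and the grinder mouth at (229,332). In the scene view they are at (404,275) and (281,352). I'll enlarge both from the top view.

```bash
cat > h.py <<'E'
import numpy as np,cv2
from cell import *
def ray(n,u,v,z,c=None):
    c=c or calibration(n); K=np.array(c["camera_matrix"]);T=np.array(c["T"])
    d=T[:3,:3]@np.linalg.solve(K,[u,v,1]); o=T[:3,3]
    return (o+d*(z-o[2])/d[2])
def proj(n,p,c=None):
    c=c or calibration(n); K=np.array(c["camera_matrix"]);T=np.array(c["T"])
    q=K@(T[:3,:3].T@(np.array(p,float)-T[:3,3])); return q[:2]/q[2]
E
python3 - <<'E'
from h import *
a=cv2.imread("pics/top0.png");b=cv2.imread("pics/scene0.png")
f=lambda i,u,v,s=28:cv2.resize(i[v-s:v+s,u-s:u+s],(392,300*1) if 0 else (392,392),interpolation=cv2.INTER_CUBIC)
cv2.imwrite("pics/c1.png",np.hstack([f(a,443,265),f(a,231,332)]))
for n,u,v,z in(("top",443,265,24),("scene",404,275,24),("top",229,330,92),("scene",281,354,92)): print(n,ray(n,u,v,z))
E
```

```text
top [ 482.92476381 -308.96944897   24.        ]
scene [ 479.91073441 -307.95372322   24.        ]
top [507.76399943 241.11488677  92.        ]
scene [498.21953085 250.92947722  92.        ]
```

View pics/c1.png

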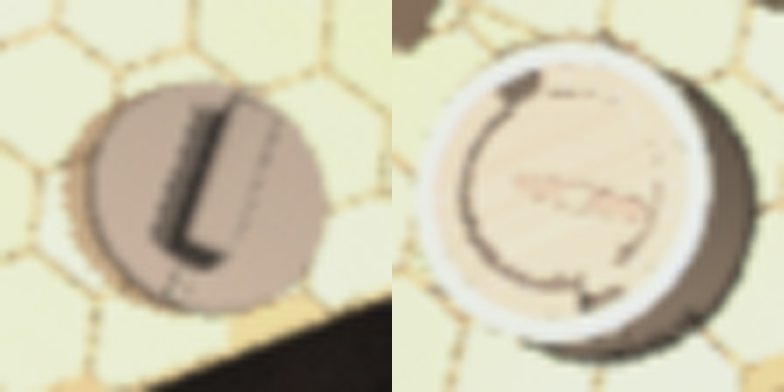

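Run:
```python
from h import *
g=lambda x,y,u0,v0,z: ray("top",u0-28+(x+.5)/7-.5,v0-28+(y+.5)/7-.5,z)
def yaw(a,b): d=b-a; return np.degrees(np.arctan2(d[1],d[0])),np.linalg.norm(d)
print("lid plate",g(208,198,443,265,24))
print("bar L",yaw(g(185,240,443,265,54),g(235,95,443,265,54)),"R",yaw(g(235,245,443,265,54),g(278,125,443,265,54)))
print("mouth",g(174,191,231,332,92)); a,b=g(126,88,231,332,92),g(206,295,231,332,92); print("notch",a,b,(a+b)/2,yaw(a,b))
c=calibration("wrist");s=state();print(np.round(c["camera_matrix"],1).tolist(),np.round(c["T"],3).tolist())
```

```text
lid plate [ 482.11339415 -312.21315565   24.        ]
bar L (np.float64(-43.15144715712598), np.float64(57.63767585023073)) R (np.float64(-44.02564072510874), np.float64(47.85609268429965))
mouth [507.17604875 245.05902384  92.        ]
notch [544.77579794 249.9826892   92.        ] [471.77914893 245.17616137  92.        ] [508.27747343 247.57942529  92.        ] (np.float64(-176.23274782524513), np.float64(73.1547228630844))
[[375.6, 0.0, 322.0], [0.0, 375.6, 238.3], [0.0, 0.0, 1.0]] [[0.277, -0.934, -0.226, 236.659], [-0.961, -0.27, -0.064, -581.628], [-0.001, 0.235, -0.972, 385.453], [0.0, 0.0, 0.0, 1.0]]
```

Emit:
{"fn": "arm_command", "kwargs": {"delta_pos": [[0.072,0.067,0],[0.144,0.134,0],[0.216,0.201,0],[0.288,0.268,0],[0.36,0.335,0]], "delta_rot": [[0,0,0.078],[0,0,0.156],[0,0,0.234],[0,0,0.312],[0,0,0.39]], "claw": [0,0,0,0,0]}}

```text
t: 0.52
eef_pos: [263.9, -515.8, 214.4]
tcp_rot: [-3.141, -0.0, 0.899]
ft_force: [0.5, 0.5, -0.2]
opening: 1.002
grip_force: 0.0
```

Emit:
{"fn": "arm_command", "kwargs": {"delta_pos": [[0.072,0.067,0],[0.144,0.134,0],[0.216,0.201,0],[0.288,0.268,0],[0.36,0.335,0]], "delta_rot": [[0,0,0.078],[0,0,0.156],[0,0,0.234],[0,0,0.312],[0,0,0.39]], "claw": [0,0,0,0,0]}}

```text
t: 0.93
eef_pos: [353.9, -432.0, 214.4]
tcp_rot: [-3.141, -0.0, 1.512]
ft_force: [-0.7, -0.7, 0.3]
opening: 0.996
grip_force: 0.0
```

Emit:
{"fn": "arm_command", "kwargs": {"delta_pos": [[0.072,0.067,0],[0.144,0.134,0],[0.216,0.201,0],[0.288,0.268,0],[0.36,0.335,0]], "delta_rot": [[0,0,0.078],[0,0,0.156],[0,0,0.234],[0,0,0.312],[0,0,0.39]], "claw": [0,0,0,0,0]}}

```text
t: 1.35
eef_pos: [443.9, -348.3, 214.5]
tcp_rot: [-3.142, -0.0, 2.125]
ft_force: [0.6, -0.5, -0.2]
opening: 1.002
grip_force: 0.0
```

Emit:
{"fn": "arm_command", "kwargs": {"delta_pos": [[0.07,0.067,0],[0.14,0.134,0],[0.152,0.145,0],[0.152,0.145,0],[0.152,0.145,0]], "delta_rot": [[0,0,0.07],[0,0,0.14],[0,0,0.164],[0,0,0.164],[0,0,0.164]], "claw": [0,0,0,0,0]}}

```text
t: 1.77
eef_pos: [481.1, -312.8, 214.4]
tcp_rot: [-3.142, -0.001, 2.375]
ft_force: [0.1, 0.6, -0.2]
opening: 0.999
grip_force: 0.0
```

Run:
```python
from h import *
s=state();c=calibration("wrist");im=read_camera("wrist")[:,:,::-1]
np.save("c_lid.npy",c["T"]);cv2.imwrite("pics/w1.png",im);print(s["eef_pos"],s["tcp_rot"],proj("wrist",[482,-311,24],c))
```

```text
[ 481.14629212 -312.82947776  214.37102872] [-3.14151947e+00 -6.23352097e-04  2.37531633e+00] [323.04240821 216.02574384]
```

View pics/w1.png

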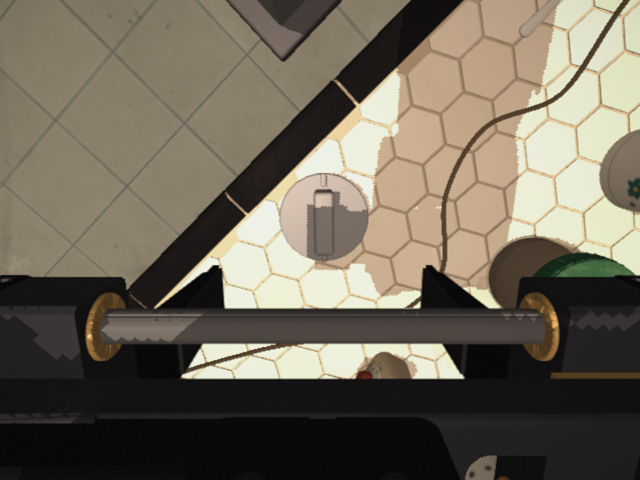

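The plate spans about x 280–369 and y 172–263, so it is centred near (324,218), and the bar is almost vertical in the image. I'll zoom in to get the bar's angle.

Run:
```python
from h import *
im=cv2.imread("pics/w1.png"); cv2.imwrite("pics/c2.png",cv2.resize(im[165:270,270:380],(660,630-30),interpolation=cv2.INTER_CUBIC))
```

```text
(no output)
```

View pics/c2.png

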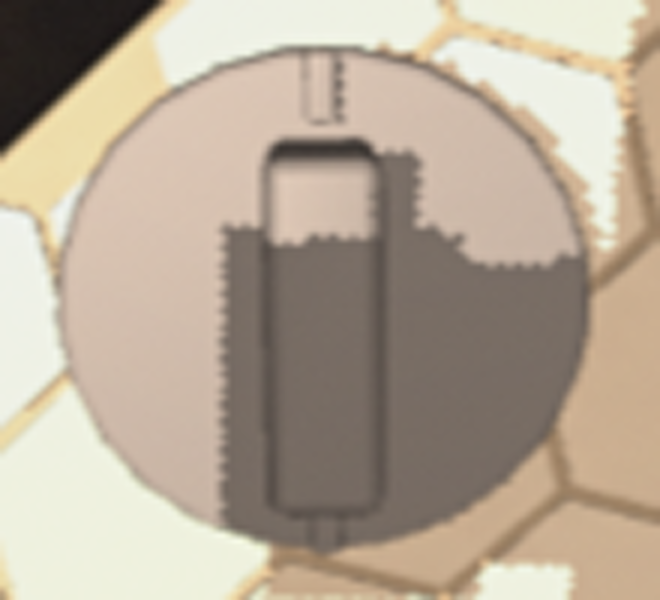

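Run:
```python
from h import *
c=calibration("wrist");c["T"]=np.load("c_lid.npy")
g=lambda x,y,z: ray("wrist",270+(x+.5)/6-.5,165+(y+.5)/5.714-.5,z,c)
def yaw(a,b): d=a-b; return np.degrees(np.arctan2(d[1],d[0])),np.linalg.norm(d)
print("plate",g(324,298,24), yaw(g(323,46,24),g(326,550,24)), yaw(g(60,298,24),g(588,298,24)))
a,b=g(321,155,54),g(327,512,54);print("bar",(a+b)/2,yaw(a,b),yaw(g(323,90,24),g(326,530,24)))
```

```text
plate [ 482.87725933 -311.10982505   24.        ] (np.float64(136.48156161758664), np.float64(87.55437849314141)) (np.float64(-133.90603650943333), np.float64(86.0072252442714))
bar [ 483.34336588 -311.74525582   54.        ] (np.float64(137.05853671333355), np.float64(57.310993794193294)) (np.float64(136.52762254573844), np.float64(76.62712373737055))
```

Emit:
{"fn": "arm_command", "kwargs": {"delta_pos": [[0.008,0.005,-0.12],[0.008,0.005,-0.24],[0.008,0.005,-0.36],[0.008,0.005,-0.48],[0.008,0.005,-0.56]], "delta_rot": [[0,0,0.006],[0,0,0.006],[0,0,0.006],[0,0,0.006],[0,0,0.006]], "claw": [0,0,0,0,0]}}

```text
t: 2.23
eef_pos: [481.8, -312.0, 72.2]
tcp_rot: [-3.141, -0.002, 2.383]
ft_force: [-0.1, -0.6, 0.1]
opening: 1.001
grip_force: 0.0
```

Emit:
{"fn": "arm_command", "kwargs": {"delta_pos": [[0,0,-0.07],[0,0,-0.13],[0,0,-0.17],[0,0,-0.185],[0,0,-0.185]], "delta_rot": [[0,0,0],[0,0,0],[0,0,0],[0,0,0],[0,0,0]], "claw": [0,0,0,0,0.5]}}

```text
t: 2.65
eef_pos: [482.7, -312.1, 27.9]
tcp_rot: [-3.142, -0.001, 2.384]
ft_force: [-0.3, 0.3, -0.8]
opening: 0.97
grip_force: 0.0
```

Emit:
{"fn": "arm_command", "kwargs": {"delta_pos": [[0,0,0],[0,0,0],[0,0,0],[0,0,0],[0,0,0]], "delta_rot": [[0,0,0],[0,0,0],[0,0,0],[0,0,0],[0,0,0]], "claw": [1,1,1,1,1]}}

```text
t: 3.07
eef_pos: [483.4, -311.9, 28.9]
tcp_rot: [3.141, 0.001, 2.386]
ft_force: [-0.5, -1.0, 1.4]
opening: 0.636
grip_force: 0.0
```

Emit:
{"fn": "arm_command", "kwargs": {"delta_pos": [[0,0,0],[0,0,0],[0,0,0],[0,0,0],[0,0,0]], "delta_rot": [[0,0,0],[0,0,0],[0,0,0],[0,0,0],[0,0,0]], "claw": [1,1,1,1,1]}}

```text
t: 3.48
eef_pos: [483.2, -311.8, 28.4]
tcp_rot: [3.142, -0.0, 2.386]
ft_force: [0.1, 0.0, -0.1]
opening: 0.283
grip_force: 0.0
```

Emit:
{"fn": "arm_command", "kwargs": {"delta_pos": [[0,0,0],[0,0,0],[0,0,0],[0,0,0],[0,0,0]], "delta_rot": [[0,0,0],[0,0,0],[0,0,0],[0,0,0],[0,0,0]], "claw": [1,1,1,1,1]}}

```text
t: 3.9
eef_pos: [483.2, -311.8, 28.4]
tcp_rot: [3.142, -0.0, 2.386]
ft_force: [-0.2, -0.5, 0.5]
opening: 0.188
grip_force: 30.0
```

Emit:
{"fn": "arm_command", "kwargs": {"delta_pos": [[0,0,0.06],[0,0,0.14],[-0.04,0,0.24],[-0.12,0.02,0.34],[-0.2,0.06,0.42]], "delta_rot": [[0,0,0],[0,0,0],[0,0,0],[0,0,0],[0,0,0]], "claw": [1,1,1,1,1]}}

```text
t: 4.32
eef_pos: [433.0, -297.2, 134.6]
tcp_rot: [3.142, 0.001, 2.386]
ft_force: [-0.2, 0.0, -2.0]
opening: 0.184
grip_force: 30.0
```

Emit:
{"fn": "arm_command", "kwargs": {"delta_pos": [[-0.03,0.1,0],[-0.03,0.22,0],[-0.03,0.34,0],[-0.03,0.46,0],[-0.03,0.58,0]], "delta_rot": [[0,0,-0.04],[0,0,-0.08],[0,0,-0.12],[0,0,-0.16],[0,0,-0.2]], "claw": [1,1,1,1,1]}}

```text
t: 4.73
eef_pos: [425.4, -150.5, 133.5]
tcp_rot: [3.141, 0.0, 2.068]
ft_force: [0.7, -0.4, -0.9]
opening: 0.19
grip_force: 30.0
```

Emit:
{"fn": "arm_command", "kwargs": {"delta_pos": [[0,0.12,0],[0,0.24,0],[0,0.36,0],[0,0.48,0],[0,0.6,0]], "delta_rot": [[0,0,-0.04],[0,0,-0.08],[0,0,-0.12],[0,0,-0.16],[0,0,-0.2]], "claw": [1,1,1,1,1]}}

```text
t: 5.15
eef_pos: [425.4, -0.4, 133.5]
tcp_rot: [3.141, 0.0, 1.754]
ft_force: [1.2, 0.2, -1.3]
opening: 0.188
grip_force: 30.0
```

Emit:
{"fn": "arm_command", "kwargs": {"delta_pos": [[0,0.12,0.06],[0,0.24,0.13],[0.06,0.36,0.2],[0.14,0.48,0.26],[0.22,0.58,0.264]], "delta_rot": [[0,0,0],[0,0,0],[0,0,0],[0,0,0],[0,0,0]], "claw": [1,1,1,1,1]}}

```text
t: 5.57
eef_pos: [481.8, 145.6, 202.3]
tcp_rot: [3.137, -0.0, 1.758]
ft_force: [1.0, -0.6, -0.7]
opening: 0.188
grip_force: 30.0
```

Emit:
{"fn": "arm_command", "kwargs": {"delta_pos": [[0.06,0.04,0],[0.06,0.04,0],[0.06,0.04,0],[0.06,0.04,0],[0.06,0.04,0]], "delta_rot": [[0,0,0],[0,0,0],[0,0,0],[0,0,0],[0,0,0]], "claw": [1,1,1,1,1]}}

```text
t: 5.98
eef_pos: [495.0, 152.5, 199.3]
tcp_rot: [-3.141, 0.0, 1.757]
ft_force: [-0.0, 0.6, -1.8]
opening: 0.189
grip_force: 30.0
```

Run:
```python
from h import *
s=state();c=calibration("wrist");im=read_camera("wrist")[:,:,::-1]
np.save("c_gr.npy",c["T"]);cv2.imwrite("pics/w2.png",im);print(s["eef_pos"],s["tcp_rot"],proj("wrist",[507.5,246,92],c))
```

```text
[494.96529034 152.51189891 199.25379829] [-3.14077815e+00  3.48773160e-05  1.75661151e+00] [363.15587319 113.42821674]
```

View pics/w2.png

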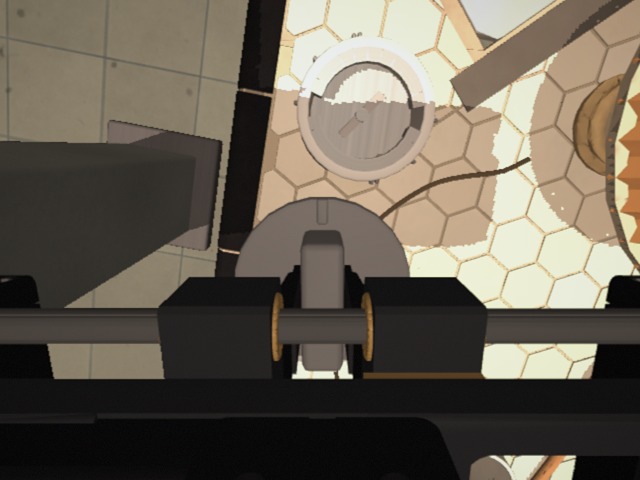

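The grinder rim sits around (366,108), with a notch at (417,115) and marks outside the rim. I'll zoom in on it.

Run:
```python
from h import *
im=cv2.imread("pics/w2.png"); cv2.imwrite("pics/c3.png",cv2.resize(im[25:195,285:455],(600,600),interpolation=cv2.INTER_CUBIC))
```

```text
(no output)
```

View pics/c3.png

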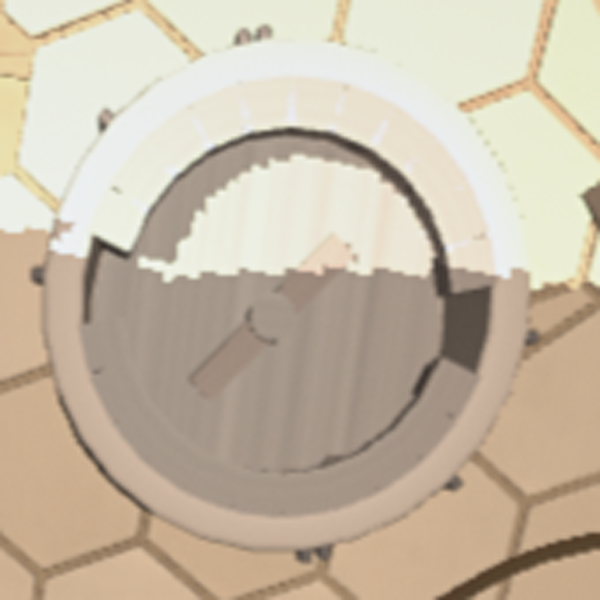

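Run:
```python
from h import *
c=calibration("wrist");c["T"]=np.load("c_gr.npy");k=600/170
g=lambda x,y,z: ray("wrist",285+(x+.5)/k-.5,25+(y+.5)/k-.5,z,c)
def yaw(a,b): d=b-a; return np.degrees(np.arctan2(d[1],d[0])).round(2),np.linalg.norm(d).round(1)
for nm,l,r,t,b in(("rim",(47,295),(528,295),(287,42),(287,548)),("collar",(85,297),(497,297),(291,77),(291,517))):
    p=[g(*q,92) for q in(l,r,t,b)]; print(nm,((p[0]+p[1])/2)[:2],((p[2]+p[3])/2)[:2],np.linalg.norm(p[0]-p[1]),np.linalg.norm(p[2]-p[3]))
for nm,a,b,o in(("notch",(40,274),(531,337),0),("half",(107,120),(453,482),37.24),("lock",(253,37),(314,553),74.5)):
    for z in(84,):
        A,B=g(*a,z),g(*b,z);y,n=yaw(A,B);print(nm,z,((A+B)/2)[:2],y+o,n)
A=g(467,330,88);B=g(90,282,88);print("notchcut",yaw(B,A),((A+B)/2)[:2])
print(g(470,294,92),g(470,366,90))
```

```text
rim [508.80367377 249.7949773 ] [509.1397711 247.7747225] 95.95539822031748 96.03633393530359
collar [509.57046789 249.55367816] [509.89999307 248.03935967] 82.21820454451323 83.53080243510908
notch 84 [509.83975673 248.65217372] 3.72 102.0
half 84 [509.56812539 248.42967355] 3.8000000000000043 101.7
lock 84 [509.46295635 248.47075604] 3.769999999999996 101.9
notchcut (np.float64(3.77), np.float64(77.2)) [507.98308408 247.85782203]
[544.5373277 256.7088699  92.       ] [548.36696825 243.48497206  90.        ]
```

Run:
```python
from h import *
print(ray("scene",203,342,5)); c=calibration("wrist");c["T"]=np.load("c_gr.npy");print(ray("wrist",604,125,10,c))
for u in(148,246):print(ray("scene",u,300,150))
```

```text
[749.64129248 289.83523787   5.        ]
[734.65922862 285.36381915  10.        ]
[836.95041556 369.01963094 150.        ]
[650.4762244  213.05234408 150.        ]
```

Emit:
{"fn": "arm_command", "kwargs": {"delta_pos": [[0,0,0],[0,0,0],[0,0,0],[0,0,0],[0,0,0]], "delta_rot": [[0,0,0.077],[0,0,0.154],[0,0,0.231],[0,0,0.308],[0,0,0.385]], "claw": [1,1,1,1,1]}}

```text
t: 6.45
eef_pos: [495.4, 152.6, 199.5]
tcp_rot: [3.142, -0.0, 2.367]
ft_force: [0.2, -0.1, -1.6]
opening: 0.187
grip_force: 30.0
```

Emit:
{"fn": "arm_command", "kwargs": {"delta_pos": [[0,0.04,0],[0,0.1,0],[0.02,0.18,0],[0.04,0.27,-0.04],[0.056,0.34,-0.1]], "delta_rot": [[0,0,0.077],[0,0,0.154],[0,0,0.231],[0,0,0.308],[0,0,0.385]], "claw": [1,1,1,1,1]}}

```text
t: 6.87
eef_pos: [510.4, 238.9, 175.5]
tcp_rot: [3.14, 0.003, 2.972]
ft_force: [-0.5, -1.3, -0.7]
opening: 0.189
grip_force: 30.0
```

Emit:
{"fn": "arm_command", "kwargs": {"delta_pos": [[0,0.04,-0.06],[0,0.042,-0.12],[0,0.042,-0.177],[0,0.042,-0.177],[0,0.042,-0.177]], "delta_rot": [[0,0,0.077],[0,0,0.153],[0,0,0.153],[0,0,0.153],[0,0,0.153]], "claw": [1,1,1,1,1]}}

```text
t: 7.28
eef_pos: [509.5, 248.2, 130.1]
tcp_rot: [-3.141, -0.001, -3.078]
ft_force: [0.1, 0.1, -0.9]
opening: 0.186
grip_force: 30.0
```

Run:
```python
from h import *
s=state();print(s["eef_pos"],s["tcp_rot"],s["ft_force"],s["moment"],s["joints"])
im=read_camera("top")[:,:,::-1];sc=read_camera("scene")[:,:,::-1]
cv2.imwrite("pics/t2.png",im);cv2.imwrite("pics/s2.png",sc)
f=lambda i,u,v,s=45:cv2.resize(i[v-s:v+s,u-s:u+s],(400,400),interpolation=cv2.INTER_CUBIC)
cv2.imwrite("pics/c4.png",np.hstack([f(im,229,325),f(sc,281,350)]))
```

```text
[509.46456967 248.15236357 130.06779612] [-3.14134497e+00 -1.22090070e-03 -3.07761319e+00] [ 0.12182377  0.09917578 -0.9183567 ] [ 0.14104748 -0.16432879 -0.02683399] [ 3.36664696e-01  5.09946582e-01  1.79340359e+00  1.21288991e-04
  8.39484977e-01 -1.29819230e+00]
```

View pics/c4.png

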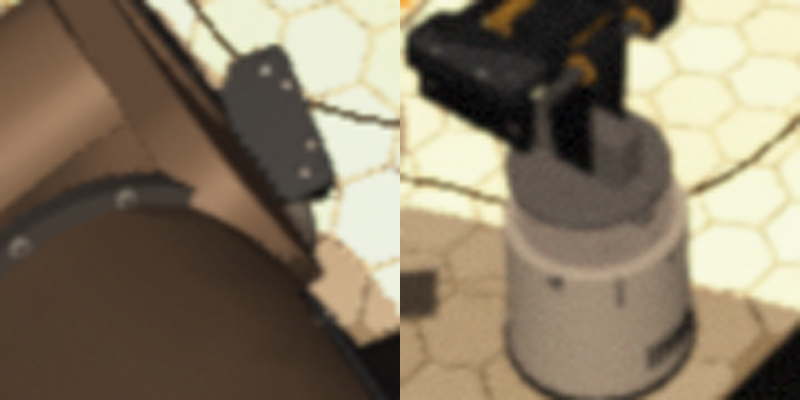

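The lid is now centred over the grinder, with its plate above the rim. I'll lower it gently.

Emit:
{"fn": "arm_command", "kwargs": {"delta_pos": [[0,0,-0.012],[0,0,-0.024],[0,0,-0.036],[0,0,-0.048],[0,0,-0.052]], "delta_rot": [[0,0,0.001],[0,0,0.001],[0,0,0.001],[0,0,0.001],[0,0,0.001]], "claw": [1,1,1,1,1]}}

```text
t: 7.8
eef_pos: [509.4, 248.7, 117.9]
tcp_rot: [3.141, -0.0, -3.074]
ft_force: [-7.7, -1.9, 18.2]
opening: 0.19
grip_force: 30.0
```

Emit:
{"fn": "arm_command", "kwargs": {"delta_pos": [[0,0,0.008],[-0.006,0,0.008],[-0.006,0,0.0],[-0.006,0,-0.004],[-0.006,0,-0.008]], "delta_rot": [[0,0,0],[0,0,0],[0,0,0],[0,0,0],[0,0,0]], "claw": [1,1,1,1,1]}}

```text
t: 8.22
eef_pos: [508.1, 248.6, 114.8]
tcp_rot: [-3.141, -0.0, -3.074]
ft_force: [0.2, -2.3, 1.5]
opening: 0.189
grip_force: 30.0
```

Emit:
{"fn": "arm_command", "kwargs": {"delta_pos": [[0,-0.002,-0.008],[0,-0.002,-0.016],[0,-0.002,-0.024],[0,-0.002,-0.032],[0,-0.002,-0.036]], "delta_rot": [[0,0,0],[0,0,0],[0,0,0],[0,0,0],[0,0,0]], "claw": [1,1,1,1,1]}}

```text
t: 8.63
eef_pos: [508.2, 248.3, 105.7]
tcp_rot: [3.141, -0.0, -3.074]
ft_force: [0.4, -0.4, -0.5]
opening: 0.19
grip_force: 30.0
```

Emit:
{"fn": "arm_command", "kwargs": {"delta_pos": [[0,0,-0.003],[0,0,-0.006],[0,0,-0.008],[0,0,-0.008],[0,0,-0.008]], "delta_rot": [[0,0,0],[0,0,0],[0,0,0],[0,0,0],[0,0,0]], "claw": [1,1,1,1,1]}}

```text
t: 9.05
eef_pos: [508.3, 248.2, 104.8]
tcp_rot: [3.141, 0.001, -3.074]
ft_force: [-1.4, -0.1, 6.2]
opening: 0.187
grip_force: 30.0
```

Emit:
{"fn": "arm_command", "kwargs": {"delta_pos": [[0,0,0.001],[0,0,0.001],[0,0,0.001],[0,0,0.001],[0,0,0.001]], "delta_rot": [[0,0,-0.02],[0,0,-0.06],[0,0,-0.11],[0,0,-0.16],[0,0,-0.2]], "claw": [1,1,1,1,1]}}

```text
t: 9.47
eef_pos: [508.2, 247.5, 104.9]
tcp_rot: [-3.141, 0.0, 2.891]
ft_force: [-1.0, -6.0, 5.9]
opening: 0.187
grip_force: 30.0
```

Run:
```python
from h import *
s=state();print(s["eef_pos"],s["tcp_rot"],s["ft_force"],s["moment"])
```

```text
[508.20779323 247.51090492 104.90346972] [-3.14060276e+00  2.63503946e-04  2.89121921e+00] [-1.01831274 -5.96799102  5.89392516] [-1.08415474  0.38522265  0.26432196]
```

Emit:
{"fn": "arm_command", "kwargs": {"delta_pos": [[0,-0.003,0],[0,-0.003,0],[0,-0.003,0],[0,-0.003,0],[0,-0.003,0]], "delta_rot": [[0,0,-0.05],[0,0,-0.1],[0,0,-0.15],[0,0,-0.2],[0,0,-0.215]], "claw": [1,1,1,1,1]}}

```text
t: 9.88
eef_pos: [508.2, 247.3, 104.9]
tcp_rot: [3.142, 0.0, 2.553]
ft_force: [-1.5, -1.3, 6.1]
opening: 0.192
grip_force: 30.0
```

Emit:
{"fn": "arm_command", "kwargs": {"delta_pos": [[0,0,0],[0,0,0],[0,0,0],[0,0,0],[0,0,0]], "delta_rot": [[0,0,0],[0,0,0],[0,0,0],[0,0,0],[0,0,0]], "claw": [1,1,1,1,1]}}

```text
t: 10.3
eef_pos: [508.3, 247.4, 104.9]
tcp_rot: [3.141, 0.0, 2.558]
ft_force: [-2.6, -1.7, 5.0]
opening: 0.189
grip_force: 30.0
```

Run:
```python
from h import *
s=state();print(s["eef_pos"],s["tcp_rot"],s["ft_force"],s["moment"])
sc=read_camera("scene")[:,:,::-1];im=read_camera("wrist")[:,:,::-1]
f=lambda i,u,v,s=40:cv2.resize(i[v-s:v+s,u-s:u+s],(400,400),interpolation=cv2.INTER_CUBIC)
cv2.imwrite("pics/c5.png",np.hstack([f(sc,281,350),cv2.resize(im[120:380,190:450],(400,400))]))
```

```text
[508.25308196 247.4083616  104.88981998] [3.14132251e+00 2.70655030e-04 2.55796899e+00] [-2.64361171 -1.67164154  5.04706371] [-0.20529392  0.35966869  0.13359482]
```

View pics/c5.png

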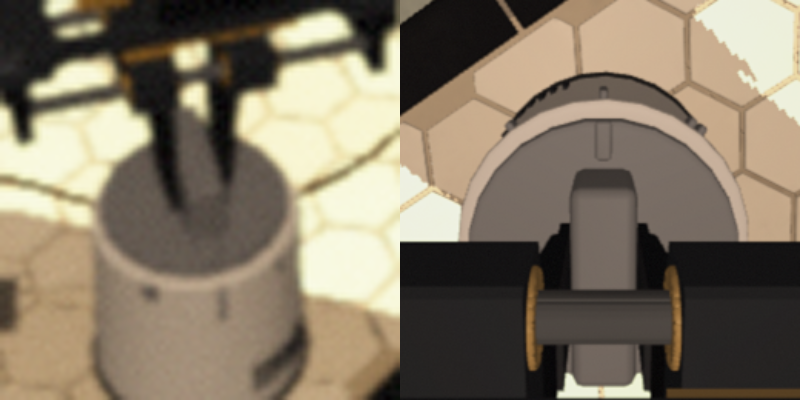

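The plate is flush on the rim. In the wrist view the bar and its plate mark line up with the long half-way mark at (603,92). The grip is firm at 30 N, so I'm handing it in.

```bash
python3 -c "
from cell import *
print(job_done())"
```

```text
the job is handed in; nothing more can be done
None
```

The lid is on the grinder, flush on the rim and turned to the half-way mark, still held with a 30 N grip; I handed the job in at about 10.4 s, and the result call gave no verdict.

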